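Feed one glass cane from the rack to the cutter

TASK

Twist the red spring-return knob of the cane rack clockwise until it presses against its stop, hold it there a moment without forcing it, then let go so that it springs back and one cane, the amber one, has rolled down into the rack's catch pocket. Then pick the amber cane out of the pocket and lay it gently in the steel V cradle of the cutter, lying along the cradle and about centred on it; leave the two green canes on the rack and the other things on the bench alone.

Things in the scene. Friction and masses are not known exactly. Their poses are not given: they have to be found in the camera images.
- knob (a joint): red knob's angle, rad: 0 at rest, grows turning clockwise (looking at its face). Return spring 0.10 N m + 0.25 N m/rad. A hidden stop (gives 0.07 rad per N m) begins between 0.95 and 1.27 rad, different each time: only felt, as a sharp rise of torque. Press 0.15 to 0.8 N m beyond the spring for 0.5 s; over 1.8 N m beyond it is forcing. Let go, it is home in under 1 s.
- knob_grip (a point): on the knob's axis, 12 mm below the top of its grip bar. z: the axis, out of the face, leaning 24 deg from vertical to the rack's -x (robot) side; clockwise is negative about z. x: along the red bar (64 long, 16 thick, 42 mm high), turns with the knob. Its black disc, radius 34, is 30 mm below this point; under it a 90 mm square head. The bar springs back freely between fingers 75 mm apart.
- rack: fixed teal cane rack, base 200 x 430 x 12 mm; origin at bench height, z up. Two steel rails at x +-50 slope 18 deg down to -y; canes lie across them, along x, between side plates at x +-81. Knob head at x 0, y 220, 105 high. A brass front gate holds the first cane at y 11, 105 high; it lets go at about 0.85 rad of knob, as a back gate rises to hold the rest, which move up once the knob is home.
- pocket (a point): centre of a cane resting in the rack's catch pocket: rack x 0, y -100, 56 mm above the bench; axes as the rack's. Its floor (40 high), outer wall to -y (90 high) and the rail ends (60 high, 20 mm to +y) stand only at x +-50, 12 mm wide: 88 mm between is open for fingers down to the 12 mm base. Side plates at x +-81 are 82 high. The pocket is 38 wide along y; the cane has 4 mm play along x.
- cane_amber: amber glass cane: round rod 32 mm in diameter, 150 mm long, about 0.3 kg, the lowest of the three on the rack; origin at its centre, x along the rod (y and z turn as it rolls)
- cane_green1: lime green glass cane, same size, second on the rack; origin at its centre, x along the rod
- cane_green2: lime green glass cane, same size, third and highest on the rack; origin at its centre, x along the rod
- cutter: fixed teal cane cutter, base 190 x 110 x 14 mm; origin under its centre at bench height, x along its cradle, z up. Two steel V saddles (45 deg sides, 66 mm high) at x +-50, 14 mm wide each, open between down to the base. A teal column 150 high stands at y -95 to -125; its blade arm is parked up, leaning away to y -200, 320 high.
- cradle (a point): centre of a cane resting in both V saddles: cutter x 0, y 0, 59 mm above the bench; x along the cane, which may lie either way round, within 15 mm of centred lengthwise
- tape_roll: bystander: beige masking tape roll lying flat, 90 mm across, 40 mm high; origin under its centre
- grout_jar: bystander: white jar with a blue cap, 72 mm across, 100 mm high; origin under its centre
- hammer: bystander: hammer with a wooden handle, 240 mm long, lying flat; origin at its middle, at bench height, x along it towards the head
There are look-alikes about, which are no part of the job. Of the things shaped like the cane_amber, the amber one is meant.

How it is judged:
By the outcome, as a careful person would: the job done as asked, in the order asked, and still so for the second after the job is handed in, with the robot touching nothing.
It also fails if it takes over 58 s, if anything falls off the work surface, if the arm or the gripper's body presses on something with over 40 N, if the wrist force passes 120 N, or if a joint passes its speed limit or range.

ROBOT

A 6-joint arm with a two-finger parallel gripper is mounted at the origin on the work surface. World frame = base frame: x ahead of the robot, y to its left, z up, the work surface at z = 0. Lengths are in m, angles in rad, forces in N, time in s.
With the tool pointing down it reaches from about 0.35 to 0.975 m from the base axis. Payload 17.4 kg.
Tool frame: the origin (TCP) lies between the finger pads; the fingertips stand 19 mm ahead of it and the grasp point (between the pads) is the TCP; z points along the fingers, y is the line along which they close (so a half turn about z gives the same grasp; the last joint's range is limited). The gripper opens to 85 mm and grips with 20 to 120 N. Pads are 22 mm wide; open, the fingers measure 114 mm over their backs; the gripper's body (76 mm by 85 mm) begins 54 mm behind the grasp point. The pads swing forward as they close: fully open they stand 13 mm farther back than shut.
Start: joints at [-1.167, 0.116, 1.442, -0, 1.584, -0.038], TCP at [0.289, -0.61, 0.217] pointing down, gripper open.
Joint ranges: [-2.83, 2.83], [-0.83, 2.19], [0.07, 2.5], [-1.14, 4.28], [0.01, 3], [-2.97, 2.97]. Speed limits (rad/s): [1.89, 1.89, 2.22, 3.14, 3.14, 3.14].

INTERFACE

Orientations are given as a unit quaternion [w, x, y, z].
In Python, from workcell import env gives the robot as it stands.
- The arm moves only by the tool move_arm, never from a script. Its argument "moves" is a list of rows, each a list of 3 entries, a list of its own where there are three numbers: the turn, a rotation vector about the tool's x, y, z in units of 5 degrees (1.0 is 5 degrees), then the shift along the tool's x, y, z in units of 50 mm (1.0 is 50 mm), then the opening, from 0 (shut) to 1 (fully open). In form: [[[wx, wy, wz], [dx, dy, dz], grip], ...]. A call has exactly 8 rows; each row shifts and turns the commanded pose from where the row before left it, along the tool's axes as they then stand; what a row does not reach is not made up. A row lasts 1/8 s, in which the tool goes at most 62.5 mm and 10.7 degrees, less where a joint would pass 70% of its speed; a pose out of reach is approached as far as the arm can. A call is refused whole if a number of a shift passes 1 or a number of a turn 1, either way. A call with a gripper value outside its range is refused whole. The fingers move at their own pace and stop on an object; the grip force is fixed at half the most. Time passes only in rows, so rows that do not move let the fingers close, or fill a call up. It gives the time, the measured TCP pose, the force, the opening and the grip force at its end, in the units of the state.
- env.get_state(): the state, without advancing time (a new reading comes with each control period).
- env.read_camera(name): name is "scene" or "top"; returns the picture (384x512x3 uint8, blue, green, red); there is no depth.
- env.camera_params(name): a dict with "fx", "fy", "cx", "cy" (pixels), "dist_coeffs" ([k1, k2, p1, p2, k3] as OpenCV has them; the pictures are not rectified), "rvec" (rotation vector, rad) and "tvec" (3), from world to camera coordinates, as OpenCV has them. Camera axes: x right, y down, z forward; pixel columns grow to the right and rows downward; lengths in m; the calibration is good to about 2 mm. A picture is of the moment at which its call begins. camera_params takes no time and is no camera call.
- env.hand_in(): hands the job in; it is judged then, once.
The state is a dict: "t": time; "joint_pos": joint angles; "joint_vel": joint speeds; "joint_efforts": joint torques, N m; "ee_pos": TCP position; "tcp_rot": TCP orientation; "force": force on the tool from outside, world axes, zero at the start; "moment": the same for the moment, N m; "grip_width": finger opening in m; "gripper_force": force on a finger pad.
Only numpy, scipy, OpenCV 4.12 (cv2) and the standard library are available. Lean on these libraries where they do the work, as an engineer would, in place of code of your own. Each camera call takes 0.05 s, during which the arm holds its last target. There are 200 camera calls.

## Working session

There is one attempt and no reset: what is moved stays moved. The work goes in short steps, Python scripts to look and compute and a tool call to move; the robot and the scene stay as the last step left them, time stands still between calls to the robot, and variables do not carry over. Pictures are saved under pics/ and viewed, at most 10 in all, crops included, and the job is handed in when it is done.

Besides the shell and the picture viewer there is one more tool, called after ">>>" by a JSON object that holds its "op" and its "data". move_arm: Moves the arm, as the interface text tells. Its arguments: {"type":"object","properties":{"moves":{"type":"array","items":{"type":"array"}}},"required":["moves"]}

```bash
mkdir -p pics; ls; python3 - <<'E'
from workcell import env
import cv2
for n in("scene","top"):
    im=env.read_camera(n); cv2.imwrite(f"pics/{n}0.png",im); print(n,env.camera_params(n))
print(env.get_state())
E
```

```text
pics
scene {'fx': 381.4994388003155, 'fy': 381.4994388003155, 'cx': 254.89752205462077, 'cy': 190.28770802802, 'dist_coeffs': array([-0.10209144,  0.        ,  0.        ,  0.        ,  0.        ]), 'rvec': array([ 2.11168037,  0.87252128, -0.42586721]), 'tvec': array([-0.36670372, -0.18468191,  1.61166786])}
top {'fx': 378.81089310339325, 'fy': 378.81089310339325, 'cx': 255.04290971333234, 'cy': 196.44849189735507, 'dist_coeffs': array([-0.10220008,  0.        ,  0.        ,  0.        ,  0.        ]), 'rvec': array([ 2.15871527, -2.15473263,  0.08415921]), 'tvec': array([-0.04006935,  0.60198365,  1.08820784])}
{'t': 0.1, 'joint_pos': array([-1.16679864e+00,  1.16455920e-01,  1.44220220e+00, -6.15914809e-07,
        1.58397610e+00, -3.78278614e-02]), 'joint_vel': array([ 0.00013717, -0.00265374, -0.00140747,  0.001108  , -0.00043915,
       -0.00065422]), 'joint_efforts': array([ 7.54369157e-04, -7.33664846e+01, -6.33793402e+01,  3.71166266e-05,
        5.26233867e-03,  1.64799054e-07]), 'ee_pos': array([ 0.2885282 , -0.61002949,  0.21662161]), 'tcp_rot': array([-5.12021517e-04,  9.75697717e-01,  2.19120273e-01, -9.51182482e-05]), 'force': array([ 1.16460394,  0.38687673, -0.36009738]), 'moment': array([0.01082235, 0.031888  , 0.05109059]), 'gripper_force': 0.0, 'grip_width': 0.08558311295129928}
```

View pics/scene0.png

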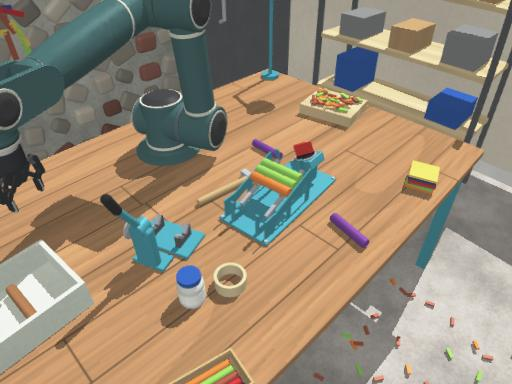

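View pics/top0.png

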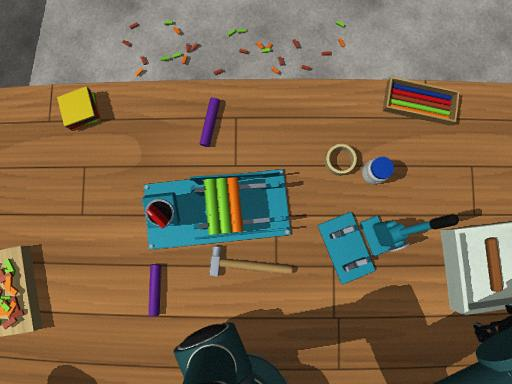

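The scene view shows the rack mid-bench. In the top view, the rack spans about (145–290, 170–249), with the red knob at (159,213) and the amber cane at (235,205). The cutter base is at (347,247), with its column to the right. I'll zoom in for the corner pixels.

```bash
cat > h.py <<'E'
import numpy as np, cv2
from workcell import env
from scipy.spatial.transform import Rotation as R
def ray(n,px):
    p=env.camera_params(n);K=np.array([[p['fx'],0,p['cx']],[0,p['fy'],p['cy']],[0,0,1]])
    u=cv2.undistortPoints(np.array(px,float).reshape(-1,1,2),K,p['dist_coeffs'])[:,0]
    M=cv2.Rodrigues(p['rvec'])[0]
    return -M.T@p['tvec'], np.c_[u,np.ones(len(u))]@M
def onz(n,px,z):
    c,d=ray(n,px); return c+d*((z-c[2])/d[:,2])[:,None]
def proj(n,P):
    p=env.camera_params(n);K=np.array([[p['fx'],0,p['cx']],[0,p['fy'],p['cy']],[0,0,1]])
    return cv2.projectPoints(np.array(P,float).reshape(-1,1,3),p['rvec'],p['tvec'],K,p['dist_coeffs'])[0][:,0]
def blobs(im,lo,hi,amin=20):
    m=cv2.inRange(cv2.cvtColor(im,cv2.COLOR_BGR2HSV),lo,hi)
    cs=cv2.findContours(m,cv2.RETR_EXTERNAL,cv2.CHAIN_APPROX_NONE)[0]
    return [c for c in cs if cv2.contourArea(c)>amin]
E
python3 - <<'E'
from h import *
im=cv2.imread("pics/top0.png")
cv2.imwrite("pics/crop0.png",cv2.resize(im[160:300,135:395],None,fx=3,fy=3,interpolation=cv2.INTER_CUBIC))
def show(nm,lo,hi,z,box):
    for c in blobs(im,lo,hi):
        r=cv2.minAreaRect(c); 
        if box[0]<r[0][0]<box[2] and box[1]<r[0][1]<box[3]:
            b=cv2.boxPoints(r); P=onz("top",b,z)
            print(nm,np.round(r[0],1),cv2.contourArea(c),'centre',np.round(onz("top",[r[0]],z)[0],4),'sides',np.round([np.linalg.norm(P[0]-P[1]),np.linalg.norm(P[1]-P[2])],3),'dirs',np.round(np.degrees([np.arctan2(*(P[1]-P[0])[1::-1]),np.arctan2(*(P[2]-P[1])[1::-1])]),1))
show('amber',(8,150,120),(18,255,255),.113,(200,160,300,250))
show('green',(30,120,100),(50,255,255),.12,(190,160,260,250))
show('red',(0,150,60),(5,255,255),.15,(135,190,190,240))
show('red',(170,150,60),(180,255,255),.15,(135,190,190,240))
show('teal',(85,100,60),(100,255,255),.012,(135,160,400,300))
E
```

```text
amber [233.9 204.4] 440.5 centre [0.5718 0.0167 0.113 ] sides [0.026 0.15 ] dirs [ -84.3 -173.9]
amber [277.5 190.5] 10971.0 centre [ 0.6099 -0.1024  0.113 ] sides [1.103 0.133] dirs [-90.  176.6]
green [210.7 206.3] 445.5 centre [0.5658 0.0793 0.12  ] sides [0.026 0.151] dirs [ -85.  -174.2]
green [222.2 205.1] 449.0 centre [0.5691 0.0479 0.12  ] sides [0.026 0.149] dirs [ -84.9 -174.2]
red [156.8 216.3] 191.5 centre [0.5367 0.2192 0.15  ] sides [0.028 0.065] dirs [ -44.7 -133.6]
teal [396.2 227.2] 1283.0 centre [ 0.5115 -0.4617  0.012 ] sides [0.2  0.11] dirs [ -68.8 -159.5]
teal [346.1 247.6] 2257.0 centre [ 0.4517 -0.3092  0.012 ] sides [0.111 0.19 ] dirs [ -68.1 -158.5]
teal [215.1 208. ] 5757.0 centre [0.5689 0.0814 0.012 ] sides [0.44  0.205] dirs [ -84.1 -174.3]
```

View pics/crop0.png

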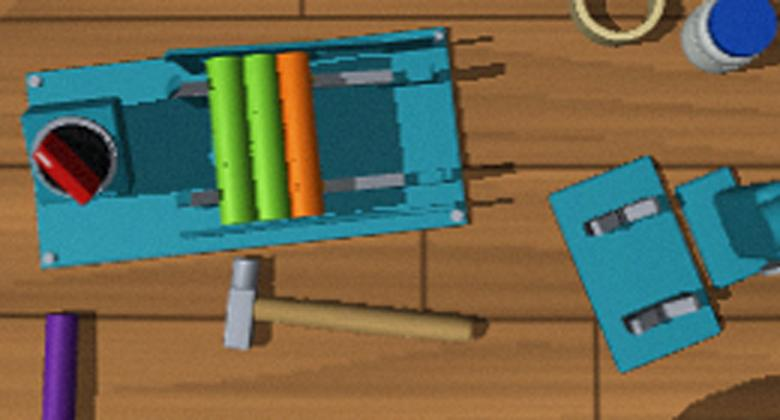

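The crop shows the rack base corners at (30,75), (445,30), (465,222) and (43,267), the knob's disc centre at (75,160) with the bar running upper-left to lower-right, and the cutter base with its saddles at (622,216) and (663,312). Next I'll check the knob in the scene view.

```bash
python3 - <<'E'
from h import *
im=cv2.imread("pics/scene0.png"); t=cv2.imread("pics/top0.png")
a=cv2.resize(im[135:185,280:330],(400,400),interpolation=cv2.INTER_CUBIC)
b=cv2.resize(t[188:238,135:185],(400,400),interpolation=cv2.INTER_CUBIC)
cv2.imwrite("pics/crop1.png",np.hstack([a,b]))
c=np.array([(30,75),(445,30),(465,222),(43,267)])/3+[135,160]
P=onz("top",c-[.33,.33],.012);print(P.round(4));print([np.linalg.norm(P[i]-P[i-1]).round(4) for i in range(4)])
e=P[1]-P[0]+P[2]-P[3];yaw=np.arctan2(e[1],e[0])+np.pi/2;print('yaw',np.degrees(yaw))
x=np.array([np.cos(yaw),np.sin(yaw),0]);y=np.array([-x[1],x[0],0])
A=onz("top",[[233.9,204.4]],.113)[0];print('orig from amber(+-)',A-11e-3*y,'base centre rel',((P.mean(0)-A)@x,(P.mean(0)-A)@y+.011))
c=np.array([(622,216),(663,312)])/3+[135,160]
print('saddles',onz("top",c,.055))
E
```

```text
[[ 0.64    0.2997  0.012 ]
 [ 0.6854 -0.1228  0.012 ]
 [ 0.4929 -0.1417  0.012 ]
 [ 0.4457  0.2804  0.012 ]]
[np.float64(0.1953), np.float64(0.4249), np.float64(0.1935), np.float64(0.4248)]
yaw 6.249373505977226
orig from amber(+-) [0.57285605 0.00577194 0.113     ] base centre rel (np.float64(0.0011362176558635856), np.float64(0.07342946915331164))
saddles [[ 0.49736613 -0.28982674  0.055     ]
 [ 0.40631952 -0.32773317  0.055     ]]
```

View pics/crop1.png

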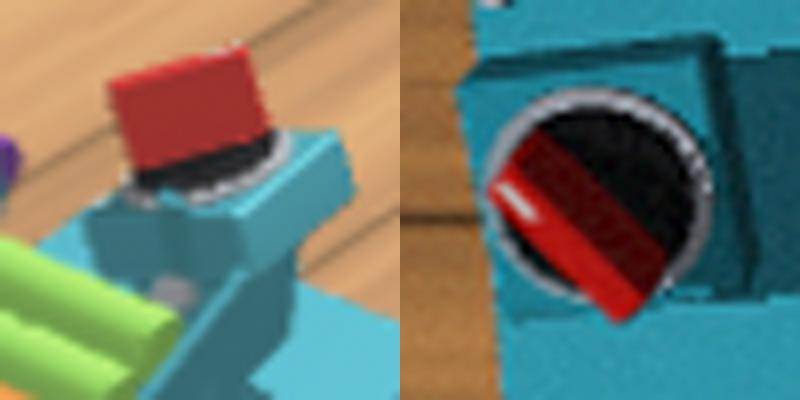

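The left half (scene) shows the bar's top edge from (110,85) to (245,47). The right half (top) shows the bright top face from (501,178) to (635,303) and the disc centred at (600,195). I'll triangulate these.

```bash
python3 - <<'E'
from h import *
def tri(a,b):
    a=(np.array(a)+.5)/8-.5+[280,135]; b=(np.array(b)+.5)/8-.5+[135,188]
    c1,d1=ray("scene",[a]);c2,d2=ray("top",[b]);d1=d1[0];d2=d2[0]
    s=np.linalg.lstsq(np.c_[d1,-d2],c2-c1,rcond=None)[0];p,q=c1+s[0]*d1,c2+s[1]*d2
    return (p+q)/2,np.linalg.norm(p-q)
print('cam',ray("scene",[[0,0]])[0],ray("top",[[0,0]])[0])
for s,t in [((177,61),(168,240)),((110,83),(101,178)),((243,45),(101,178)),((110,83),(235,303)),((243,45),(235,303))]: 
    p,g=tri(s,t);print(s,t,p.round(4),round(g,4))
yaw=np.radians(6);Rr=R.from_euler('z',yaw)
# model: rack origin from base/amber, disc centre hypothesis
O=np.array([.573,.006,0])
ax=Rr.apply([-np.sin(np.radians(24)),0,np.cos(np.radians(24))]);print('axis',ax)
for zt in (.13,.14,.15,.16):
    d=onz("top",[(np.array([200,195])+.5)/8-.5+[135,188]],zt-.03)[0]
    print('disc at z',zt-.03,d.round(4),'rack',Rr.inv().apply(d-O).round(4),'grip',(d+.03*ax).round(4))
E
```

```text
cam [ 1.23349744 -0.70417995  0.86525543] [ 0.48719362 -0.0668884   1.14295865]
(177, 61) (168, 240) [0.5329 0.2208 0.1554] 0.0001
(110, 83) (101, 178) [0.5335 0.2199 0.1541] 0.0608
(243, 45) (101, 178) [0.5527 0.2415 0.1632] 0.0003
(110, 83) (235, 303) [0.5124 0.2006 0.144 ] 0.0004
(243, 45) (235, 303) [0.5338 0.2179 0.1601] 0.0597
axis [-0.4045085  -0.04251556  0.91354546]
disc at z 0.1 [0.5512 0.226  0.1   ] rack [0.0013 0.221  0.1   ] grip [0.5391 0.2247 0.1274]
disc at z 0.11000000000000001 [0.5506 0.2231 0.11  ] rack [0.0004 0.2183 0.11  ] grip [0.5385 0.2219 0.1374]
disc at z 0.12 [0.55   0.2203 0.12  ] rack [-0.0005  0.2156  0.12  ] grip [0.5379 0.2191 0.1474]
disc at z 0.13 [0.5494 0.2175 0.13  ] rack [-0.0014  0.2128  0.13  ] grip [0.5373 0.2163 0.1574]
```

```bash
cat >> h.py <<'E'
def cur():
    s=env.get_state(); q=s['tcp_rot']; return s,s['ee_pos'],R.from_quat([q[1],q[2],q[3],q[0]])
def frame(z,x):
    z=np.array(z)/np.linalg.norm(z);x=np.array(x)-np.dot(x,z)*z;x/=np.linalg.norm(x)
    return R.from_matrix(np.c_[x,np.cross(z,x),z])
def to(p=None,Q=None,after=False):
    """shift (units of 50mm) in current tool axes, or in the target's axes if after; turn (units of 5 deg)"""
    s,e,r=cur()
    if Q is not None: print('turn',(r.inv()*Q).as_rotvec().__truediv__(np.radians(5)).round(2))
    if p is not None: print('shift now',(r.inv().apply(np.array(p)-e)/.05).round(2), 'shift in target axes',None if Q is None else (Q.inv().apply(np.array(p)-e)/.05).round(2))
def rep():
    s,e,r=cur();print('t',round(s['t'],2),'p',e.round(4),'x',r.as_matrix()[:,0].round(3),'z',r.as_matrix()[:,2].round(3),'j',s['joint_pos'].round(2),'F',s['force'].round(1),'M',s['moment'].round(2),'w',round(s['grip_width'],4),'gf',round(s['gripper_force'],1))
YAW=np.radians(6);AX=R.from_euler('z',YAW).apply([-np.sin(np.radians(24)),0,np.cos(np.radians(24))])
G=np.array([.538,.221,.1435]);QK=frame(-AX,[.666,.676,.317])
E
python3 -c "
from h import *
rep();to([.289,-.61,.40]);to([.47,.2,.4],QK)"
```

```text
t 0.1 p [ 0.2885 -0.61    0.2166] x [0.904 0.428 0.   ] z [-0.     0.001 -1.   ] j [-1.17  0.12  1.44 -0.    1.58 -0.04] F [ 1.2  0.4 -0.4] M [0.01 0.03 0.05] w 0.0856 gf 0.0
shift now [ 0.01 -0.   -3.67] shift in target axes None
turn [-2.29  4.25 -3.5 ]
shift now [ 10.21 -13.1   -3.65] shift in target axes [14.53 -8.74 -1.19]
```

>>> {"op": "move_arm", "data": {"moves": [[[0, 0, 0], [0, 0, -0.9], 1], [[0, 0, 0], [0, 0, -0.9], 1], [[0, 0, 0], [0, 0, -0.9], 1], [[0, 0, 0], [0.2, -0.26, -0.9], 1], [[0, 0, 0], [0.6, -0.77, 0], 1], [[0, 0, 0], [0.6, -0.77, 0], 1], [[0, 0, 0], [0.6, -0.77, 0], 1], [[0, 0, 0], [0.6, -0.77, 0], 1]]}}

```text
t: 1.1
ee_pos: [0.3348, -0.4021, 0.397]
tcp_rot: [-0.0, 0.976, 0.219, -0.0]
force: [1.1, 0.9, 0.4]
grip_width: 0.0854
gripper_force: 0.0
```

>>> {"op": "move_arm", "data": {"moves": [[[0, 0, 0], [0.6, -0.77, 0], 1], [[0, 0, 0], [0.6, -0.77, 0], 1], [[0, 0, 0], [0.6, -0.77, 0], 1], [[0, 0, 0], [0.6, -0.77, 0], 1], [[0, 0, 0], [0.6, -0.77, 0], 1], [[0, 0, 0], [0.6, -0.77, 0], 1], [[0, 0, 0], [0.6, -0.77, 0], 1], [[0, 0, 0], [0.6, -0.77, 0], 1]]}}

```text
t: 2.1
ee_pos: [0.4199, -0.021, 0.3972]
tcp_rot: [0.0, 0.976, 0.219, 0.0]
force: [1.0, -0.3, -0.7]
grip_width: 0.0854
gripper_force: 0.0
```

```bash
python3 -c "
from h import *
rep();to(G+.12*AX,QK)"
```

```text
t 2.1 p [ 0.4199 -0.021   0.3972] x [0.904 0.428 0.   ] z [ 0.  0. -1.] j [-0.11 -0.42  1.63  0.    1.93  1.02] F [ 1.  -0.3 -0.7] M [ 0.01 -0.02  0.02] w 0.0854 gf 0.0
turn [-2.28  4.25 -3.49]
shift now [ 3.28 -3.69  2.88] shift in target axes [ 3.19 -3.32  3.4 ]
```

>>> {"op": "move_arm", "data": {"moves": [[[-0.38, 0.71, -0.58], [0.4, -0.44, 0.37], 1], [[-0.38, 0.71, -0.58], [0.4, -0.44, 0.37], 1], [[-0.38, 0.71, -0.58], [0.4, -0.44, 0.37], 1], [[-0.38, 0.71, -0.58], [0.4, -0.44, 0.37], 1], [[-0.38, 0.71, -0.58], [0.4, -0.44, 0.37], 1], [[-0.38, 0.71, -0.58], [0.4, -0.44, 0.37], 1], [[0, 0, 0], [0.4, -0.42, 0.37], 1], [[0, 0, 0], [0.4, -0.42, 0.37], 1]]}}

```text
t: 3.1
ee_pos: [0.4833, 0.2139, 0.2619]
tcp_rot: [0.056, 0.91, 0.358, 0.201]
force: [0.1, -1.3, -0.4]
grip_width: 0.0852
gripper_force: 0.0
```

```bash
python3 - <<'E'
from h import *
rep();to(G+.06*AX,QK);to(G,QK)
im=env.read_camera("scene");t=env.read_camera("top")
for n,i in(("scene",im),("top",t)):
    for P in (G,G+.012*AX): cv2.circle(i,tuple(int(v) for v in proj(n,P)[0].round()),1,(255,0,255),-1)
a=cv2.resize(im[90:190,260:360],(400,400),interpolation=cv2.INTER_CUBIC)
b=cv2.resize(t[165:265,110:210],(400,400),interpolation=cv2.INTER_CUBIC)
cv2.imwrite("pics/pre.png",np.hstack([a,b]))
E
```

```text
t 3.1 p [0.4833 0.2139 0.2619] x [0.662 0.675 0.326] z [ 0.406  0.043 -0.913] j [ 0.45 -0.48  1.93 -0.14  1.3   1.28] F [ 0.1 -1.3 -0.4] M [-0.06  0.18 -0.  ] w 0.0852 gf 0.0
turn [ 0.01 -0.01 -0.01]
shift now [0.05 0.   1.41] shift in target axes [0.05 0.01 1.41]
turn [ 0.01 -0.01 -0.01]
shift now [0.05 0.   2.61] shift in target axes [0.05 0.01 2.61]
```

View pics/pre.png

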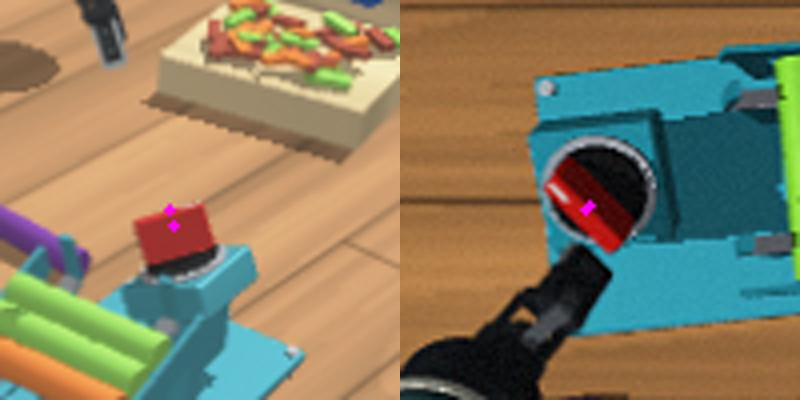

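The projected grip points (magenta) sit on the bar in both views, so I'll go in.

>>> {"op": "move_arm", "data": {"moves": [[[0, 0, 0], [0.03, 0, 0.6], 1], [[0, 0, 0], [0.02, 0, 0.6], 1], [[0, 0, 0], [0, 0, 0.5], 1], [[0, 0, 0], [0, 0, 0.4], 1], [[0, 0, 0], [0, 0, 0.3], 1], [[0, 0, 0], [0, 0, 0.18], 1], [[0, 0, 0], [0, 0, 0], 1], [[0, 0, 0], [0, 0, 0], 1]]}}

```text
t: 4.2
ee_pos: [0.5376, 0.2202, 0.1463]
tcp_rot: [0.056, 0.91, 0.358, 0.201]
force: [-0.0, 0.5, 0.9]
grip_width: 0.0853
gripper_force: 0.0
```

>>> {"op": "move_arm", "data": {"moves": [[[0, 0, 0], [0, 0, 0], 0.1], [[0, 0, 0], [0, 0, 0], 0.1], [[0, 0, 0], [0, 0, 0], 0.1], [[0, 0, 0], [0, 0, 0], 0.1], [[0, 0, 0], [0, 0, 0], 0.1], [[0, 0, 0], [0, 0, 0], 0.1], [[0, 0, 0], [0, 0, 0], 0.1], [[0, 0, 0], [0, 0, 0], 0.1]]}}

```text
t: 5.2
ee_pos: [0.5375, 0.2201, 0.1455]
tcp_rot: [0.056, 0.91, 0.358, 0.201]
force: [0.3, -0.1, -0.7]
grip_width: 0.0089
gripper_force: 0.0
```

```bash
cat >> h.py <<'E'
def tq():
    s,e,r=cur(); Q=r.as_matrix(); x=Q[:,0]
    # turn about axis from QK, torque about knob axis on tool (moment taken at TCP)
    a=-np.dot((QK.inv()*r).as_rotvec(),[0,0,-1]);M=np.dot(s['moment'],AX)
    print('turned',round(a,3),'rotvec',(QK.inv()*r).as_rotvec().round(3),'Maxis',round(M,3),'spring',round(.1+.25*a,3),'offset mm',((e-G)*1e3).round(1))
E
python3 -c "
from h import *
rep();tq()"
```

```text
t 5.2 p [0.5375 0.2201 0.1455] x [0.663 0.674 0.326] z [ 0.406  0.043 -0.913] j [ 0.41 -0.32  2.   -0.14  1.06  1.27] F [ 0.3 -0.1 -0.7] M [-0.02  0.18  0.04] w 0.0089 gf 0.0
turned 0.001 rotvec [-0.001  0.001  0.001] Maxis 0.038 spring 0.1 offset mm [-0.5 -0.9  2. ]
```

The gripper closed to 9 mm with no force, so it isn't holding the bar. I'll look.

```bash
python3 - <<'E'
from h import *
im=env.read_camera("scene");t=env.read_camera("top")
a=cv2.resize(im[110:190,260:340],(400,400),interpolation=cv2.INTER_CUBIC)
b=cv2.resize(t[175:255,120:200],(400,400),interpolation=cv2.INTER_CUBIC)
cv2.imwrite("pics/g1.png",np.hstack([a,b]))
E
```

```text
(no output)
```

View pics/g1.png

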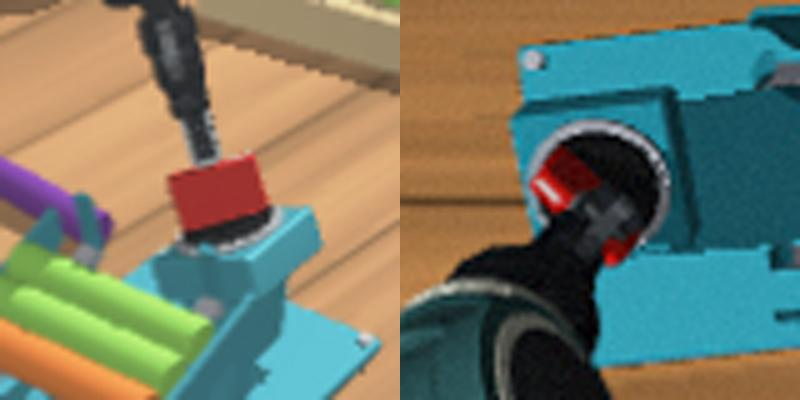

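```bash
python3 - <<'E'
from h import *
s,e,r=cur(); z=r.as_matrix()[:,2]; x=r.as_matrix()[:,0];y=r.as_matrix()[:,1]
for nm,P in(('tcp',e),('tip',e+.019*z),('tip-10',e+.009*z),('tip-30',e-.011*z),('bartop',G+.012*AX),('tip+x11',e+.019*z+.011*x),('tip-x11',e+.019*z-.011*x),):
    print(nm,((proj("scene",P)[0]-[260,110])*5).round(),((proj("top",P)[0]-[120,175])*5+[400,0]).round())
rep()
E
```

```text
tcp [212. 176.] [585. 205.]
tip [219. 200.] [593. 193.]
tip-10 [215. 187.] [588. 199.]
tip-30 [208. 162.] [580. 213.]
bartop [208. 162.] [579. 212.]
tip+x11 [234. 196.] [578. 179.]
tip-x11 [204. 205.] [607. 206.]
t 5.3 p [0.5375 0.2201 0.1454] x [0.663 0.674 0.326] z [ 0.405  0.043 -0.913] j [ 0.41 -0.32  2.   -0.14  1.06  1.27] F [ 0.1 -0.4  0.5] M [ 0.    0.25 -0.02] w 0.0085 gf 0.0
```

```bash
python3 - <<'E'
from h import *
im=env.read_camera("scene");t=env.read_camera("top")
a=cv2.resize(im[125:165,280:320],(400,400),interpolation=cv2.INTER_CUBIC)
b=cv2.resize(t[195:235,140:180],(400,400),interpolation=cv2.INTER_CUBIC)
cv2.imwrite("pics/g2.png",np.hstack([a,b]))
E
```

```text
(no output)
```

View pics/g2.png

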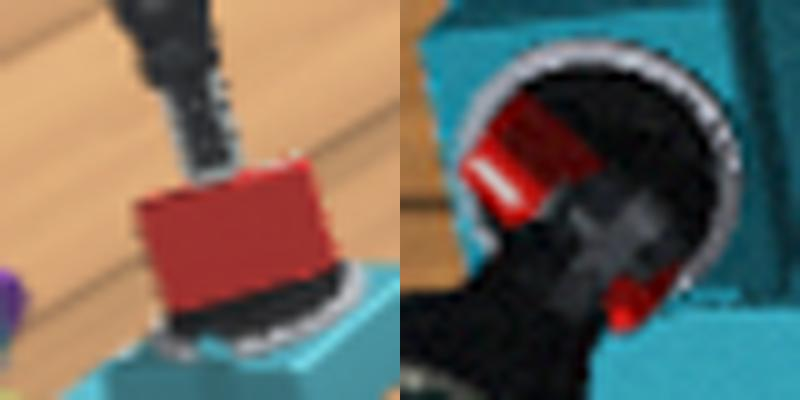

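```bash
python3 - <<'E'
from h import *
s,e,r=cur();x,y,z=r.as_matrix().T
e=np.array([.4833,.2139,.2619])
for k in(1,-1):
  for a in(.006,.019,-.02):
    P=e+k*.0425*y+a*z;print(k,a,((proj("scene",P)[0]-[260,90])*4).round(),((proj("top",P)[0]-[110,165])*4+[400,0]).round())
E
```

```text
1 0.006 [128. 102.] [591. 236.]
1 0.019 [132. 117.] [596. 228.]
1 -0.02 [119.  72.] [581. 254.]
-1 0.006 [127.  79.] [496. 326.]
-1 0.019 [131.  93.] [502. 317.]
-1 -0.02 [118.  51.] [484. 345.]
```

```bash
python3 - <<'E'
from h import *
e=np.array([.2885,-.61,.2166]);x=np.array([.904,.428,0]);y=np.array([.428,-.904,0]);z=np.array([0,0,-1])
im=cv2.imread("pics/scene0.png")
for k in(1,-1):
  for a in(.006,-.02):print(k,a,proj("scene",e+k*.0425*y+a*z).round(1))
a=cv2.resize(im[150:225,0:75],(525,525),interpolation=cv2.INTER_CUBIC)
cv2.imwrite("pics/s0c.png",a)
E
```

```text
1 0.006 [[ 21.3 219.5]]
1 -0.02 [[ 17.5 212.1]]
-1 0.006 [[ 43.9 199.7]]
-1 -0.02 [[ 40.7 192.4]]
```

View pics/s0c.png

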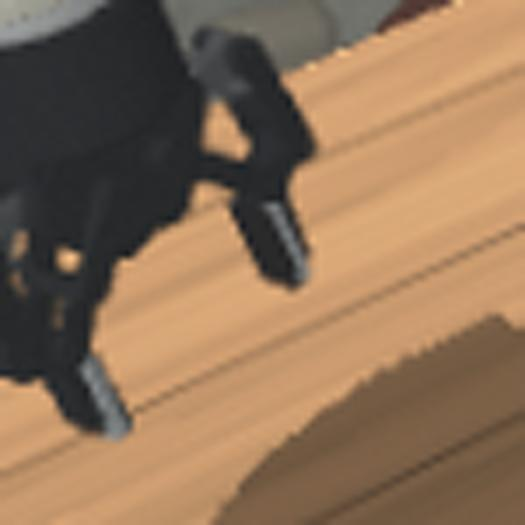

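The start picture shows the open fingertips at (17,211) and (43,190). That is about 26 mm farther back along the tool than the reported TCP implies, and it explains the miss. I'll open, advance about 24 mm and close.

>>> {"op": "move_arm", "data": {"moves": [[[0, 0, 0], [0, 0, 0], 1], [[0, 0, 0], [0, 0, 0], 1], [[0, 0, 0], [0, 0, 0], 1], [[0, 0, 0], [0, 0, 0], 1], [[0, 0, 0], [0, 0, 0.12], 1], [[0, 0, 0], [0, 0, 0.12], 1], [[0, 0, 0], [0, 0, 0.12], 1], [[0, 0, 0], [0, 0, 0.12], 1]]}}

```text
t: 6.4
ee_pos: [0.5474, 0.2211, 0.123]
tcp_rot: [0.056, 0.91, 0.358, 0.201]
force: [-1.2, 0.1, -0.4]
grip_width: 0.0854
gripper_force: 0.0
```

>>> {"op": "move_arm", "data": {"moves": [[[0, 0, 0], [0, 0, 0], 0.1], [[0, 0, 0], [0, 0, 0], 0.1], [[0, 0, 0], [0, 0, 0], 0.1], [[0, 0, 0], [0, 0, 0], 0.1], [[0, 0, 0], [0, 0, 0], 0.1], [[0, 0, 0], [0, 0, 0], 0.1], [[0, 0, 0], [0, 0, 0], 0.1], [[0, 0, 0], [0, 0, 0], 0.1]]}}

```text
t: 7.4
ee_pos: [0.5438, 0.2252, 0.1233]
tcp_rot: [0.051, 0.911, 0.359, 0.199]
force: [-48.6, 33.2, 15.1]
grip_width: 0.0148
gripper_force: 58.7
```

```bash
python3 -c "
from h import *
rep();tq()"
```

```text
t 7.4 p [0.5438 0.2252 0.1233] x [0.664 0.673 0.326] z [ 0.399  0.05  -0.915] j [ 0.41 -0.28  2.01 -0.13  1.02  1.27] F [-48.6  33.2  15.1] M [5.43 6.63 1.99] w 0.0148 gf 58.7
turned 0.003 rotvec [0.01  0.001 0.003] Maxis -0.665 spring 0.101 offset mm [  5.8   4.2 -20.2]
```

>>> {"op": "move_arm", "data": {"moves": [[[0, 0, 0], [0, -0.04, 0], 0.1], [[0, 0, 0], [0, -0.04, 0], 0.1], [[0, 0, 0], [0, -0.04, 0], 0.1], [[0, 0, 0], [0, 0, 0], 0.1], [[0, 0, 0], [0, 0, 0], 0.1], [[0, 0, 0], [0, 0, 0], 0.1], [[0, 0, 0], [0, 0, 0], 0.1], [[0, 0, 0], [0, 0, 0], 0.1]]}}

```text
t: 8.4
ee_pos: [0.5431, 0.2261, 0.1232]
tcp_rot: [0.055, 0.91, 0.358, 0.201]
force: [-14.8, 2.7, 11.3]
grip_width: 0.0147
gripper_force: 58.4
```

```bash
cat >> h.py <<'E'
def ft():
    s,e,r=cur();print('F tool',r.inv().apply(s['force']).round(1),'M tool',r.inv().apply(s['moment']).round(2))
E
python3 -c "
from h import *
rep();tq();ft()"
```

```text
t 8.4 p [0.5431 0.2261 0.1232] x [0.663 0.674 0.327] z [ 0.406  0.044 -0.913] j [ 0.41 -0.29  2.01 -0.15  1.01  1.29] F [-14.8   2.7  11.3] M [ 0.48  1.5  -0.52] w 0.0147 gf 58.4
turned 0.002 rotvec [0.    0.002 0.002] Maxis -0.734 spring 0.101 offset mm [  5.1   5.1 -20.3]
F tool [ -4.3  -8.5 -16.2] M tool [ 1.16 -0.93  0.74]
```

>>> {"op": "move_arm", "data": {"moves": [[[0, 0, 0.5], [0, 0, 0], 0.1], [[0, 0, 0.5], [0, 0, 0], 0.1], [[0, 0, 0.5], [0, 0, 0], 0.1], [[0, 0, 0.5], [0, 0, 0], 0.1], [[0, 0, 0.5], [0, 0, 0], 0.1], [[0, 0, 0.5], [0, 0, 0], 0.1], [[0, 0, 0], [0, 0, 0], 0.1], [[0, 0, 0], [0, 0, 0], 0.1]]}}

```text
t: 9.4
ee_pos: [0.5429, 0.2259, 0.123]
tcp_rot: [0.029, 0.949, 0.236, 0.206]
force: [-16.1, 0.6, 12.1]
grip_width: 0.0145
gripper_force: 59.7
```

```bash
python3 -c "
from h import *
rep();tq();ft()"
```

```text
t 9.4 p [0.5429 0.2259 0.123 ] x [0.803 0.461 0.378] z [ 0.405  0.043 -0.913] j [ 0.41 -0.29  2.02 -0.15  1.02  1.55] F [-16.1   0.6  12.1] M [-0.16  1.92  0.15] w 0.0145 gf 59.7
turned 0.263 rotvec [0.    0.001 0.263] Maxis 0.122 spring 0.166 offset mm [  4.9   4.9 -20.5]
F tool [ -8.1  -5.7 -17.6] M tool [ 0.81 -1.75 -0.12]
```

>>> {"op": "move_arm", "data": {"moves": [[[0, 0, 0.8], [0, 0, 0], 0.1], [[0, 0, 0.8], [0, 0, 0], 0.1], [[0, 0, 0.8], [0, 0, 0], 0.1], [[0, 0, 0.8], [0, 0, 0], 0.1], [[0, 0, 0.8], [0, 0, 0], 0.1], [[0, 0, 0.8], [0, 0, 0], 0.1], [[0, 0, 0.8], [0, 0, 0], 0.1], [[0, 0, 0], [0, 0, 0], 0.1]]}}

```text
t: 10.4
ee_pos: [0.5428, 0.2257, 0.1229]
tcp_rot: [-0.022, 0.978, -0.001, 0.207]
force: [-17.6, -1.8, 12.9]
grip_width: 0.0145
gripper_force: 60.0
```

```bash
python3 -c "
from h import *
rep();tq();ft()"
```

```text
t 10.4 p [0.5428 0.2257 0.1229] x [ 0.914 -0.01   0.405] z [ 0.405  0.043 -0.913] j [ 0.41 -0.29  2.02 -0.15  1.02  2.04] F [-17.6  -1.8  12.9] M [-0.53  2.14  0.16] w 0.0145 gf 60.0
turned 0.752 rotvec [0.    0.    0.752] Maxis 0.272 spring 0.288 offset mm [  4.8   4.7 -20.6]
F tool [-10.8   1.1 -19. ] M tool [-0.44 -2.15 -0.27]
```

>>> {"op": "move_arm", "data": {"moves": [[[0, 0, 0.8], [0, 0, 0], 0.1], [[0, 0, 0.8], [0, 0, 0], 0.1], [[0, 0, 0.6], [0, 0, 0], 0.1], [[0, 0, 0], [0, 0, 0], 0.1], [[0, 0, 0], [0, 0, 0], 0.1], [[0, 0, 0], [0, 0, 0], 0.1], [[0, 0, 0], [0, 0, 0], 0.1], [[0, 0, 0], [0, 0, 0], 0.1]]}}

```text
t: 11.4
ee_pos: [0.5428, 0.2256, 0.123]
tcp_rot: [-0.041, 0.974, -0.094, 0.204]
force: [-17.5, -2.6, 13.1]
grip_width: 0.0149
gripper_force: 60.1
```

```bash
python3 -c "
from h import *
tq();ft()"
```

```text
turned 0.943 rotvec [-0.     0.     0.943] Maxis 0.338 spring 0.336 offset mm [  4.8   4.6 -20.5]
F tool [-10.1   3.8 -19.1] M tool [-1.03 -2.1  -0.34]
```

>>> {"op": "move_arm", "data": {"moves": [[[0, 0, 0.2], [0, 0, 0], 0.1], [[0, 0, 0.2], [0, 0, 0], 0.1], [[0, 0, 0.2], [0, 0, 0], 0.1], [[0, 0, 0], [0, 0, 0], 0.1], [[0, 0, 0], [0, 0, 0], 0.1], [[0, 0, 0], [0, 0, 0], 0.1], [[0, 0, 0], [0, 0, 0], 0.1], [[0, 0, 0], [0, 0, 0], 0.1]]}}

```text
t: 12.4
ee_pos: [0.5428, 0.2256, 0.1229]
tcp_rot: [-0.047, 0.971, -0.119, 0.203]
force: [-18.9, -3.0, 12.7]
grip_width: 0.0147
gripper_force: 60.1
```

```bash
python3 -c "
from h import *
tq();ft()"
```

```text
turned 0.996 rotvec [-0.     0.     0.996] Maxis 0.349 spring 0.349 offset mm [  4.8   4.6 -20.6]
F tool [-11.2   5.1 -19.4] M tool [-1.12 -2.1  -0.35]
```

>>> {"op": "move_arm", "data": {"moves": [[[0, 0, 0.2], [0, 0, 0], 0.1], [[0, 0, 0.2], [0, 0, 0], 0.1], [[0, 0, 0.2], [0, 0, 0], 0.1], [[0, 0, 0], [0, 0, 0], 0.1], [[0, 0, 0], [0, 0, 0], 0.1], [[0, 0, 0], [0, 0, 0], 0.1], [[0, 0, 0], [0, 0, 0], 0.1], [[0, 0, 0], [0, 0, 0], 0.1]]}}

```text
t: 13.4
ee_pos: [0.5428, 0.2256, 0.1229]
tcp_rot: [-0.052, 0.967, -0.145, 0.201]
force: [-18.2, -2.8, 12.6]
grip_width: 0.0145
gripper_force: 60.1
```

```bash
python3 -c "
from h import *
tq();ft()"
```

```text
turned 1.048 rotvec [-0.     0.     1.048] Maxis 0.391 spring 0.362 offset mm [  4.8   4.6 -20.6]
F tool [-10.4   5.3 -19. ] M tool [-1.34 -1.97 -0.39]
```

>>> {"op": "move_arm", "data": {"moves": [[[0, 0, 0.2], [0, 0, 0], 0.1], [[0, 0, 0.2], [0, 0, 0], 0.1], [[0, 0, 0.2], [0, 0, 0], 0.1], [[0, 0, 0], [0, 0, 0], 0.1], [[0, 0, 0], [0, 0, 0], 0.1], [[0, 0, 0], [0, 0, 0], 0.1], [[0, 0, 0], [0, 0, 0], 0.1], [[0, 0, 0], [0, 0, 0], 0.1]]}}

```text
t: 14.4
ee_pos: [0.5427, 0.2256, 0.1229]
tcp_rot: [-0.057, 0.963, -0.17, 0.2]
force: [-18.4, -2.6, 13.1]
grip_width: 0.0145
gripper_force: 60.3
```

```bash
python3 -c "
from h import *
tq();ft()"
```

```text
turned 1.1 rotvec [-0.   0.   1.1] Maxis 0.558 spring 0.375 offset mm [  4.7   4.6 -20.6]
F tool [-10.1   5.7 -19.5] M tool [-1.39 -1.97 -0.56]
```

>>> {"op": "move_arm", "data": {"moves": [[[0, 0, 0.15], [0, 0, 0], 0.1], [[0, 0, 0.15], [0, 0, 0], 0.1], [[0, 0, 0], [0, 0, 0], 0.1], [[0, 0, 0], [0, 0, 0], 0.1], [[0, 0, 0], [0, 0, 0], 0.1], [[0, 0, 0], [0, 0, 0], 0.1], [[0, 0, 0], [0, 0, 0], 0.1], [[0, 0, 0], [0, 0, 0], 0.1]]}}

```text
t: 15.4
ee_pos: [0.5428, 0.2256, 0.1229]
tcp_rot: [-0.06, 0.961, -0.182, 0.199]
force: [-19.0, -2.9, 14.0]
grip_width: 0.0146
gripper_force: 60.4
```

```bash
python3 -c "
from h import *
tq();ft()"
```

```text
turned 1.126 rotvec [-0.     0.     1.126] Maxis 0.778 spring 0.382 offset mm [  4.8   4.6 -20.6]
F tool [-10.1   6.2 -20.6] M tool [-1.41 -1.98 -0.78]
```

>>> {"op": "move_arm", "data": {"moves": [[[0, 0, 0], [0, 0, 0], 1], [[0, 0, 0], [0, 0, 0], 1], [[0, 0, 0], [0, 0, 0], 1], [[0, 0, 0], [0, 0, 0], 1], [[0, 0, 0], [0, 0, 0], 1], [[0, 0, 0], [0, 0, 0], 1], [[0, 0, 0], [0, 0, 0], 1], [[0, 0, 0], [0, 0, 0], 1]]}}

```text
t: 16.4
ee_pos: [0.5435, 0.2255, 0.1221]
tcp_rot: [-0.06, 0.961, -0.183, 0.2]
force: [0.2, -0.3, -0.3]
grip_width: 0.0852
gripper_force: 0.0
```

```bash
python3 - <<'E'
from h import *
rep();ft()
t=env.read_camera("top");sc=env.read_camera("scene")
a=cv2.resize(sc[120:240,215:335],(396,396),interpolation=cv2.INTER_CUBIC)
b=cv2.resize(t[150:270,180:300],(396,396),interpolation=cv2.INTER_CUBIC)
cv2.imwrite("pics/rel.png",np.hstack([a,b]));cv2.imwrite("pics/relt.png",t)
for c in blobs(t,(8,150,120),(18,255,255)):
    r=cv2.minAreaRect(c)
    if 200<r[0][0]<300 and 160<r[0][1]<250 and cv2.contourArea(c)<1000: print(r,onz("top",[r[0]],.064))
to(G+.08*AX);
E
```

```text
t 16.4 p [0.5435 0.2255 0.1221] x [ 0.854 -0.375  0.362] z [ 0.406  0.043 -0.913] j [ 0.41 -0.28  2.02 -0.15  1.01  2.41] F [ 0.2 -0.3 -0.3] M [-0.02  0.11  0.  ] w 0.0852 gf 0.0
F tool [0.2 0.3 0.4] M tool [-0.06 -0.09 -0.  ]
((274.4329528808594, 201.39634704589844), (51.90282440185547, 9.82840633392334), 83.6598129272461) [[ 0.58441533 -0.09526969  0.064     ]]
shift now [ 0.1   0.04 -2.04] shift in target axes None
```

View pics/rel.png

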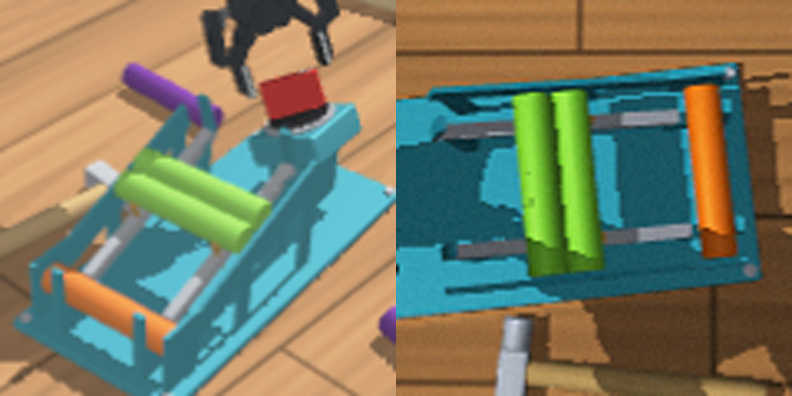

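The knob is home and the amber cane lies in the pocket at (712,170) in the right panel. Both greens are still up on the rack. I'll retract along the knob axis.

>>> {"op": "move_arm", "data": {"moves": [[[0, 0, 0], [0, 0, -0.5], 1], [[0, 0, 0], [0, 0, -0.8], 1], [[0, 0, 0], [0, 0, -0.9], 1], [[0, 0, 0], [0, 0, -0.9], 1], [[0, 0, 0], [0, 0, -0.9], 1], [[0, 0, 0], [0, 0, -0.5], 1], [[0, 0, 0], [0, 0, 0], 1], [[0, 0, 0], [0, 0, 0], 1]]}}

```text
t: 17.5
ee_pos: [0.4523, 0.2159, 0.3261]
tcp_rot: [-0.06, 0.961, -0.183, 0.199]
force: [-0.2, -0.4, 0.1]
grip_width: 0.0855
gripper_force: 0.0
```

```bash
python3 - <<'E'
from h import *
rep()
t=cv2.imread("pics/relt.png")
print(onz("top",[(274.43,201.4)],.058))
QP=frame([0,0,-1],[np.cos(YAW),np.sin(YAW),0])
to([.584,-.0945,.25],QP)
E
```

```text
t 17.5 p [0.4523 0.2159 0.3261] x [ 0.854 -0.375  0.361] z [ 0.404  0.042 -0.914] j [ 0.49 -0.54  1.86 -0.15  1.43  2.43] F [-0.2 -0.4  0.1] M [ 0.02  0.18 -0.05] w 0.0855 gf 0.0
[[ 0.58494542 -0.09541901  0.058     ]]
turn [-1.15 -4.71 -5.42]
shift now [4.03 5.17 2.2 ] shift in target axes [1.97 6.45 1.52]
```

>>> {"op": "move_arm", "data": {"moves": [[[-0.19, -0.79, -0.9], [0.3, 0.7, 0.1], 1], [[-0.19, -0.79, -0.9], [0.3, 0.7, 0.1], 1], [[-0.19, -0.79, -0.9], [0.3, 0.7, 0.1], 1], [[-0.19, -0.79, -0.9], [0.3, 0.7, 0.1], 1], [[-0.19, -0.79, -0.9], [0.3, 0.7, 0.1], 1], [[-0.19, -0.79, -0.9], [0.3, 0.7, 0.1], 1], [[0, 0, 0], [0.3, 0.7, 0.1], 1], [[0, 0, 0], [0.3, 0.7, 0.1], 1]]}}

```text
t: 18.5
ee_pos: [0.5489, -0.0711, 0.2855]
tcp_rot: [-0.001, 0.999, 0.051, -0.002]
force: [0.1, 0.8, 1.0]
grip_width: 0.0853
gripper_force: 0.0
```

```bash
cat >> h.py <<'E'
QP=frame([0,0,-1],[np.cos(YAW),np.sin(YAW),0])
E
python3 - <<'E'
from h import *
rep();to([.584,-.095,.16],QP)
E
```

```text
t 18.5 p [ 0.5489 -0.0711  0.2855] x [ 0.995  0.103 -0.004] z [-0.004  0.002 -1.   ] j [-0.18 -0.16  1.6   0.    1.7   1.29] F [0.1 0.8 1. ] M [ 0.04 -0.01 -0.02] w 0.0853 gf 0.0
turn [-0.03  0.05 -0.02]
shift now [0.66 0.55 2.5 ] shift in target axes [0.65 0.55 2.51]
```

Now move above the cane to TCP z about 0.13, then check with the camera.

>>> {"op": "move_arm", "data": {"moves": [[[0, 0.05, 0], [0.22, 0.18, 0.3], 1], [[0, 0, 0], [0.22, 0.18, 0.4], 1], [[0, 0, 0], [0.22, 0.19, 0.5], 1], [[0, 0, 0], [0, 0, 0.6], 1], [[0, 0, 0], [0, 0, 0.6], 1], [[0, 0, 0], [0, 0, 0.4], 1], [[0, 0, 0], [0, 0, 0.2], 1], [[0, 0, 0], [0, 0, 0], 1]]}}

```text
t: 19.5
ee_pos: [0.5843, -0.0931, 0.1376]
tcp_rot: [-0.001, 0.999, 0.052, 0.001]
force: [0.3, -0.5, 0.8]
grip_width: 0.0852
gripper_force: 0.0
```

```bash
python3 - <<'E'
from h import *
rep();to([.584,-.095,.034],QP)
t=env.read_camera("top");sc=env.read_camera("scene")
s,e,r=cur();x,y,z=r.as_matrix().T
for n,i in(("scene",sc),("top",t)):
    for k in (1,-1): cv2.circle(i,tuple(int(v) for v in proj(n,e+k*.0425*y-.02*z)[0].round()),1,(255,0,255),-1)
a=cv2.resize(sc[160:240,215:295],(400,400),interpolation=cv2.INTER_CUBIC)
b=cv2.resize(t[155:255,230:330],(400,400),interpolation=cv2.INTER_CUBIC)
cv2.imwrite("pics/pk.png",np.hstack([a,b]))
E
```

```text
t 19.5 p [ 0.5843 -0.0931  0.1376] x [0.995 0.103 0.003] z [ 0.002  0.002 -1.   ] j [-0.2  -0.03  1.73  0.    1.45  1.26] F [ 0.3 -0.5  0.8] M [ 0.01  0.03 -0.02] w 0.0852 gf 0.0
turn [-0.02 -0.03 -0.02]
shift now [-0.01  0.04  2.07] shift in target axes [-0.01  0.04  2.07]
```

View pics/pk.png

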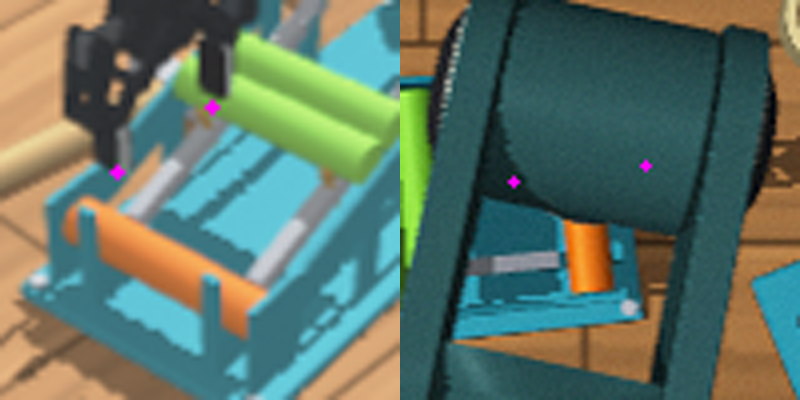

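The fingertips land on my offset prediction (magenta) and straddle the cane. I'll descend and grip.

>>> {"op": "move_arm", "data": {"moves": [[[0, 0, 0], [0, 0.04, 0.4], 1], [[0, 0, 0], [0, 0, 0.4], 1], [[0, 0, 0], [0, 0, 0.4], 1], [[0, 0, 0], [0, 0, 0.3], 1], [[0, 0, 0], [0, 0, 0.25], 1], [[0, 0, 0], [0, 0, 0.2], 1], [[0, 0, 0], [0, 0, 0.1], 1], [[0, 0, 0], [0, 0, 0], 1]]}}

```text
t: 20.6
ee_pos: [0.5848, -0.095, 0.0352]
tcp_rot: [-0.001, 0.999, 0.052, 0.001]
force: [0.9, 0.1, 0.4]
grip_width: 0.0855
gripper_force: 0.0
```

>>> {"op": "move_arm", "data": {"moves": [[[0, 0, 0], [0, 0, 0], 0.6], [[0, 0, 0], [0, 0, 0], 0.5], [[0, 0, 0], [0, 0, 0], 0.42], [[0, 0, 0], [0, 0, 0], 0.36], [[0, 0, 0], [0, 0, 0], 0.3], [[0, 0, 0], [0, 0, 0], 0.25], [[0, 0, 0], [0, 0, 0], 0.25], [[0, 0, 0], [0, 0, 0], 0.25]]}}

```text
t: 21.6
ee_pos: [0.5848, -0.0944, 0.0358]
tcp_rot: [-0.002, 0.999, 0.052, 0.001]
force: [-3.0, 6.2, 5.4]
grip_width: 0.0296
gripper_force: 59.1
```

```bash
python3 - <<'E'
from h import *
rep();ft()
E
```

```text
t 21.6 p [ 0.5848 -0.0944  0.0358] x [0.995 0.103 0.003] z [ 0.003  0.003 -1.   ] j [-0.21  0.05  1.82  0.    1.28  1.26] F [-3.   6.2  5.4] M [0.88 0.53 0.06] w 0.0296 gf 59.1
F tool [-2.3 -6.5 -5.4] M tool [ 0.93 -0.44 -0.05]
```

>>> {"op": "move_arm", "data": {"moves": [[[0, 0, 0], [0, 0, -0.1], 0.25], [[0, 0, 0], [0, 0, -0.3], 0.25], [[0, 0, 0], [0, 0, -0.5], 0.25], [[0, 0, 0], [0, 0, -0.6], 0.25], [[0, 0, 0], [0, 0, -0.7], 0.25], [[0, 0, 0], [0, 0, -0.7], 0.25], [[0, 0, 0], [0, 0, -0.3], 0.25], [[0, 0, 0], [0, 0, -0.1], 0.25]]}}

```text
t: 22.6
ee_pos: [0.5844, -0.0956, 0.2009]
tcp_rot: [-0.001, 0.999, 0.051, 0.002]
force: [0.4, 0.1, -2.1]
grip_width: 0.0299
gripper_force: 60.1
```

```bash
cat >> h.py <<'E'
QC=frame([0,0,-1],[np.cos(np.radians(22)),np.sin(np.radians(22)),0])
C=np.array([.4518,-.309,0])
E
python3 - <<'E'
from h import *
rep();ft();to(C+[0,0,.2],QC)
E
```

```text
t 22.6 p [ 0.5844 -0.0956  0.2009] x [0.995 0.103 0.004] z [ 0.003  0.002 -1.   ] j [-0.21 -0.06  1.65  0.    1.55  1.26] F [ 0.4  0.1 -2.1] M [ 0.03 -0.01  0.03] w 0.0299 gf 60.1
F tool [ 0.4 -0.   2.1] M tool [ 0.03  0.01 -0.03]
turn [-0.01 -0.04 -3.22]
shift now [-3.08  3.97 -0.  ] shift in target axes [-4.06  2.96  0.02]
```

>>> {"op": "move_arm", "data": {"moves": [[[0, 0, -0.4], [-0.3, 0.3, 0], 0.25], [[0, 0, -0.4], [-0.5, 0.5, 0], 0.25], [[0, 0, -0.4], [-0.5, 0.5, 0], 0.25], [[0, 0, -0.4], [-0.5, 0.5, 0], 0.25], [[0, 0, -0.4], [-0.5, 0.5, 0], 0.25], [[0, 0, -0.4], [-0.5, 0.5, 0], 0.25], [[0, 0, -0.4], [-0.5, 0.4, 0], 0.25], [[0, 0, -0.4], [-0.3, 0.3, 0], 0.25]]}}

```text
t: 23.6
ee_pos: [0.4467, -0.3066, 0.1979]
tcp_rot: [-0.002, 0.982, 0.19, 0.001]
force: [0.2, -0.6, -1.9]
grip_width: 0.03
gripper_force: 60.1
```

```bash
python3 - <<'E'
from h import *
rep();to(C+[0,0,.045],QC)
sc=env.read_camera("scene");t=env.read_camera("top")
for c in blobs(sc,(8,150,120),(18,255,255)):
    r=cv2.minAreaRect(c)
    if 100<r[0][0]<260 and cv2.contourArea(c)<2500 and r[0][1]<300: print(r)
print(proj("scene",cur()[1]+[0,0,.022]))
E
```

```text
t 23.6 p [ 0.4467 -0.3066  0.1979] x [0.928 0.373 0.002] z [ 0.001  0.003 -1.   ] j [-0.65 -0.17  1.75  0.    1.56  0.54] F [ 0.2 -0.6 -1.9] M [-0.02 -0.03  0.08] w 0.03 gf 60.1
turn [-0.03 -0.02 -0.02]
shift now [0.07 0.09 3.06] shift in target axes [0.08 0.08 3.06]
((169.45281982421875, 185.9150848388672), (28.29627227783203, 11.126204490661621), 15.945395469665527)
((140.87567138671875, 181.0459442138672), (18.968538284301758, 8.454968452453613), 36.02737045288086)
[[158.19443762 182.44826451]]
```

>>> {"op": "move_arm", "data": {"moves": [[[0, 0, 0], [0.07, 0.09, 0.3], 0.25], [[0, 0, 0], [0, 0, 0.5], 0.25], [[0, 0, 0], [0, 0, 0.6], 0.25], [[0, 0, 0], [0, 0, 0.6], 0.25], [[0, 0, 0], [0, 0, 0.5], 0.25], [[0, 0, 0], [0, 0, 0.3], 0.25], [[0, 0, 0], [0, 0, 0.2], 0.25], [[0, 0, 0], [0, 0, 0], 0.25]]}}

```text
t: 24.7
ee_pos: [0.4533, -0.308, 0.049]
tcp_rot: [-0.001, 0.982, 0.19, 0.001]
force: [-0.6, -0.5, -2.3]
grip_width: 0.0298
gripper_force: 60.2
```

>>> {"op": "move_arm", "data": {"moves": [[[0, 0, 0], [0, 0, 0.03], 0.25], [[0, 0, 0], [0, 0, 0.03], 0.25], [[0, 0, 0], [0, 0, 0.03], 0.25], [[0, 0, 0], [0, 0, 0.02], 0.25], [[0, 0, 0], [0, 0, 0.02], 0.25], [[0, 0, 0], [0, 0, 0], 0.25], [[0, 0, 0], [0, 0, 0], 0.25], [[0, 0, 0], [0, 0, 0], 0.25]]}}

```text
t: 25.7
ee_pos: [0.4533, -0.3082, 0.043]
tcp_rot: [-0.001, 0.982, 0.19, 0.002]
force: [-0.9, 0.0, -3.1]
grip_width: 0.03
gripper_force: 60.2
```

```bash
python3 - <<'E'
from h import *
rep();ft()
E
```

```text
t 25.7 p [ 0.4533 -0.3082  0.043 ] x [0.928 0.373 0.003] z [ 0.003  0.002 -1.   ] j [-0.65 -0.06  1.91  0.    1.29  0.54] F [-0.9  0.  -3.1] M [ 0.02 -0.02  0.01] w 0.03 gf 60.2
F tool [-0.9 -0.4  3.1] M tool [ 0.01  0.03 -0.01]
```

>>> {"op": "move_arm", "data": {"moves": [[[0, 0, 0], [0, 0, 0.02], 0.25], [[0, 0, 0], [0, 0, 0.02], 0.25], [[0, 0, 0], [0, 0, 0.02], 0.25], [[0, 0, 0], [0, 0, 0.02], 0.25], [[0, 0, 0], [0, 0, 0], 0.25], [[0, 0, 0], [0, 0, 0], 0.25], [[0, 0, 0], [0, 0, 0], 0.25], [[0, 0, 0], [0, 0, 0], 0.25]]}}

```text
t: 26.7
ee_pos: [0.4534, -0.3083, 0.0408]
tcp_rot: [-0.001, 0.982, 0.19, 0.002]
force: [-10.3, 8.1, 20.0]
grip_width: 0.0298
gripper_force: 62.8
```

```bash
python3 - <<'E'
from h import *
rep();ft()
E
```

```text
t 26.7 p [ 0.4534 -0.3083  0.0408] x [0.928 0.373 0.004] z [ 0.003  0.002 -1.   ] j [-0.65 -0.06  1.91  0.    1.29  0.54] F [-10.3   8.1  20. ] M [1.2  1.79 0.02] w 0.0298 gf 62.8
F tool [ -6.4 -11.4 -20.1] M tool [ 1.79 -1.21 -0.02]
```

The cane is seated at about the expected height, with a slight sideways preload. I'll ease that off, then release slowly.

>>> {"op": "move_arm", "data": {"moves": [[[0, 0, 0], [0, -0.02, -0.01], 0.25], [[0, 0, 0], [0, 0, 0], 0.25], [[0, 0, 0], [0, 0, 0], 0.36], [[0, 0, 0], [0, 0, 0], 0.4], [[0, 0, 0], [0, 0, 0], 0.5], [[0, 0, 0], [0, 0, 0], 0.65], [[0, 0, 0], [0, 0, 0], 0.85], [[0, 0, 0], [0, 0, 0], 1]]}}

```text
t: 27.7
ee_pos: [0.4529, -0.3073, 0.0394]
tcp_rot: [-0.001, 0.982, 0.19, 0.002]
force: [0.1, 1.0, 0.5]
grip_width: 0.0852
gripper_force: 0.0
```

>>> {"op": "move_arm", "data": {"moves": [[[0, 0, 0], [0, 0, 0], 1], [[0, 0, 0], [0, 0, 0], 1], [[0, 0, 0], [0, 0, -0.2], 1], [[0, 0, 0], [0, 0, -0.5], 1], [[0, 0, 0], [0, 0, -0.8], 1], [[0, 0, 0], [0, 0, -0.9], 1], [[0, 0, 0], [0, 0, -0.9], 1], [[0, 0, 0], [0, 0, -0.9], 1]]}}

```text
t: 28.7
ee_pos: [0.4521, -0.3076, 0.2519]
tcp_rot: [-0.001, 0.982, 0.19, 0.002]
force: [-0.2, 0.3, 0.9]
grip_width: 0.0853
gripper_force: 0.0
```

>>> {"op": "move_arm", "data": {"moves": [[[0, 0, 0], [-0.5, 0, -0.5], 1], [[0, 0, 0], [-0.5, 0, -0.5], 1], [[0, 0, 0], [-0.2, 0, -0.5], 1], [[0, 0, 0], [0, 0, -0.2], 1], [[0, 0, 0], [0, 0, 0], 1], [[0, 0, 0], [0, 0, 0], 1], [[0, 0, 0], [0, 0, 0], 1], [[0, 0, 0], [0, 0, 0], 1]]}}

```text
t: 29.7
ee_pos: [0.3966, -0.3302, 0.3337]
tcp_rot: [-0.001, 0.982, 0.19, 0.001]
force: [-0.2, 0.3, -0.6]
grip_width: 0.0852
gripper_force: 0.0
```

```bash
python3 - <<'E'
from h import *
rep()
t=env.read_camera("top");sc=env.read_camera("scene");cv2.imwrite("pics/endt.png",t);cv2.imwrite("pics/ends.png",sc)
for n,i in(("top",t),("scene",sc)):
  for c in blobs(i,(8,150,100),(18,255,255)):
    r=cv2.minAreaRect(c)
    if cv2.contourArea(c)<1500 and max(r[1])>25:
        b=onz(n,cv2.boxPoints(r),.061);d=b-C;u=np.array([np.cos(np.radians(22)),np.sin(np.radians(22)),0])
        print(n,np.round(r[0]),np.round(r[1]),onz(n,[r[0]],.061).round(4),'along',(d@u).round(3),'across',(d@np.array([-u[1],u[0],0])).round(3))
E
```

```text
t 29.7 p [ 0.3966 -0.3302  0.3337] x [0.928 0.373 0.003] z [ 0.002  0.003 -1.   ] j [-0.75 -0.24  1.59  0.    1.79  0.44] F [-0.2  0.3 -0.6] M [0.01 0.06 0.01] w 0.0852 gf 0.0
top [496. 373.] [20. 29.] [[ 0.0842 -0.7423  0.061 ]] along [-0.456 -0.496 -0.552 -0.511] across [-0.233 -0.317 -0.296 -0.212]
top [292. 330.] [23. 89.] [[ 0.2213 -0.1459  0.061 ]] along [-0.077 -0.17  -0.23  -0.137] across [0.342 0.11  0.134 0.366]
top [350. 248.] [53. 11.] [[ 0.4515 -0.3094  0.061 ]] along [ 0.075  0.075 -0.076 -0.075] across [ 0.014 -0.017 -0.015  0.016]
top [420. 111.] [61.  3.] [[ 0.8557 -0.5302  0.061 ]] along [0.339 0.347 0.244 0.236] across [-0.278 -0.284 -0.437 -0.43 ]
scene [208. 373.] [ 7. 49.] [[ 0.8939 -0.5155  0.061 ]] along [0.298 0.355 0.368 0.311] across [-0.395 -0.308 -0.318 -0.403]
scene [168. 225.] [46. 10.] [[ 0.4539 -0.3067  0.061 ]] along [-0.07  -0.087  0.074  0.086] across [-0.018  0.023  0.02  -0.019]
scene [418. 189.] [28.  3.] [[0.9165 0.3961 0.061 ]] along [0.649 0.649 0.741 0.74 ] across [0.474 0.491 0.485 0.469]
```

The amber cane is centred in the cradle: ±75 mm along it and ±16 mm across. Both cameras agree and the arm is clear, so I'll hand in.

```bash
python3 -c "
from workcell import env
print(env.hand_in())"
```

```text
the job is handed in; nothing more can be done
None
```

The job is handed in. I turned the knob to its stop, held it at about 0.4 N m beyond the spring, and let it spring back. The amber cane now lies centred in the cutter's cradle; the green canes stayed on the rack, nothing else was touched, and it took about 30 s.

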